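# Refit the heat shield on top of the grill drawer

### The arm

A 7-joint arm with a two-finger parallel gripper is mounted at the origin on the work surface. World frame = base frame: x ahead of the robot, y to its left, z up, the work surface at z = 0. Lengths are in mm, angles in rad, forces in N, time in s.
With the tool pointing down it reaches from about 400 to 875 mm from the base axis. Payload 6.5 kg.
Tool frame: the origin (TCP) lies on the centre line of the jaws, within the pads' length; the fingertips stand manip.tips_ahead ahead of it and the grasp point (between the pads) lies 8 mm behind it (manip.tips_ahead is the distance from the TCP to the fingertips, in mm); z points along the fingers, x is the direction in which the jaws open and shut, and the axes are right-handed (so a half turn about z gives the same grasp; the last joint's range is limited). The gripper opens to 88 mm and grips with 3 to 60 N. Pads are 18 mm wide; open, the fingers measure 123 mm over their backs; the gripper's body (75 mm by 187 mm) begins 45 mm behind the grasp point.
Start: joints at [-1.185, 0.536, -0.004, 1.538, 0.003, 1.067, -0.071], TCP at [283.775, 584.775, 249.716] pointing down, gripper open.
Joint ranges: [-2.7, 2.7], [-0.37, 2.16], [-1.27, 1.26], [0.24, 2.4], [-1.31, 4.45], [0.19, 1.91], [-2.76, 2.76]. Speed limits (rad/s): [2.39, 2.39, 3.14, 3.14, 3.14, 3.14, 3.14].

### API

Orientations are given as a unit quaternion [x, y, z, w].
In Python, from rig import telemetry, viewer, job_done, nets, manip gives the robot as it stands. The module is installed in compiled form; this text tells all that it offers.
- The arm moves only by the shell command python3 -m pendant 'ROWS' [FORCE]. ROWS is JSON, a list of rows, each a list of 7 numbers: the opening, from 0 (shut) to 1 (fully open), then the shift along the tool's x, y, z in mm, then the turn, a rotation vector about the tool's x, y, z in rad. A call has 1 to 8 rows; each row is the pose to reach, as a shift and turn from the pose commanded when the call began, along the tool's axes at that moment; what a row does not reach only later rows make up. A row lasts 1/12 s, in which the tool goes at most 41.7 mm and 7.16 degrees, less where a joint would pass 70% of its speed; a pose out of reach is approached as far as the arm can. A call with a gripper value outside its range is refused whole. The fingers move at their own pace and stop on an object; FORCE is the grip in N (left out, the last holds). Time passes only in rows, so rows that repeat a pose let the fingers close. It gives the time, the measured TCP pose, the force and the opening at its end, in the units of the state.
- telemetry.read_state(): the state, without advancing time (a new reading comes with each control period).
- viewer.camera(name): name is "side" or "top" or "wrist"; returns a dict with "color" (420x560x3 uint8, blue, green, red), "range_z" (420x560 float32, mm along the optical axis (not along the pixel's ray), 0 where there is no reading), "fx", "fy", "cx", "cy" (pixels), "k1" (the pictures are not rectified: a ray, as slopes to the right and down, at radius r is drawn at 1 + k1 r^2 times it, then the intrinsics apply), "pose" (4x4, takes a point from camera to world coordinates). Camera axes: x right, y up, looking along -z (the intrinsics and any distortion apply to the point x, -y, -z); pixel columns grow to the right and rows downward; lengths in mm; the calibration is good to about 2 mm. A picture is of the moment at which its call begins.
- job_done(): hands the job in, once; it reports no verdict.
Trained networks look in the newest picture that a camera, given by its name, has taken for a name from the list of things; names that differ only in an ending like _2 or _b are one class to them, and where a whole thing is asked for, a point or a joint stands for the part that bears it (a point fixed in the world has none). Each returns a list of dicts, best first, with "score" (0 to 1); they miss things now and then, are a little off and sometimes report something else, mostly with a low value. They report only what shows in the picture. A call takes as long as a camera call. They do not tell look-alikes from the thing itself.
- nets.trace(camera, thing): "region" (420x560 bool, what is visible of it) and "rect" ([left, top, width, height] in pixels, round what is visible of it).
The state is a dict: "time": time; "joint_positions": joint angles; "qd": joint speeds; "tau": joint torques, N m; "eef_pos": TCP position; "ee_rot": TCP orientation; "wrist_force": force on the tool from outside, world axes, zero at the start; "wrist_torque": the same for the moment, N m; "opening": finger opening in mm.
Only numpy, scipy, OpenCV 4.12 (cv2) and the standard library are available. Lean on these libraries where they do the work, as an engineer would, in place of code of your own. Each camera call takes 0.05 s, during which the arm holds its last target.

### The job

The heat shield has been wiped clean; put it back on top of the drawer unit. Feel for the two studs with the plate (press lightly and never lean on it with more than about 4 kg), let both stud heads come up through its two keyholes together so that it lies flat, then slide it gently away from the drawer front until it stops and is hooked under both heads, and let go. Leave the drawer open as it is, and do not disturb the salt cellar or the spatula.

Things in the scene. Friction and masses are not known exactly. Their poses are not given: they have to be found in the camera images.
- shield: Loose aluminium heat shield, 0.3 to 0.55 kg, flat on the shelf: plate 160 mm (its x) by 220 mm (its y), 4 mm thick. Origin: centre of its underside, z up. Its front edge (-x) has a lip turned up to 12 mm above the underside; fit it with the lip on the drawer-front side, shield x along drawer_unit x.
- shield_grip (a point): Middle of the shield's handle, 43 mm straight above its origin, same axes. The handle is a flat bar along the shield's y, 104 mm long, 12 mm thick in x, 34 to 52 mm above the underside, open below between 12 mm feet at y = +46 and -46 mm. Take it here from above, fingers closing along the shield's x.
- keyhole (a point): Centre, at the underside, of the wide entry of the keyhole on the shield's +y side: 10 mm in x and 80 mm in y from the shield's origin, same axes; an equal keyhole lies at y = -80 mm. Each goes right through: entry 16 mm (x) by 15 mm (y), then a slot 9 mm wide with a bevelled mouth that runs toward the lip (-x) and ends 25 mm from the entry's centre.
- drawer_unit: Fixed stainless drawer unit, housing 260 mm (x) by 300 mm (y) by 110 mm high. Origin: centre of its underside, z up, x from the drawer front to the back (the drawer comes out toward -x). Two hat channels stand on its roof. The shield's origin read in this frame: stud heads in the entries x = -10 mm, slid home x = +12 mm, lying on the channels z = 126 mm, resting on the heads z = 137.5 mm.
- channels (a point): Nominal midpoint between the studs, 126 mm above the unit's origin, same axes, fixed to the housing. Two aluminium hat channels along x (150 mm long, tops 30 mm wide at this height), nominally at y = +80 and -80 mm, are one rigid piece clamped through slots along y: it sits shifted by up to 14 mm either way in y. This reading does not show the shift: find it by feel or by eye.
- stud_nominal (a point): Where the +y stud would stand with the channels unshifted, at the channel top: y = +80 mm from point channels, same axes; the other is at y = -80 mm. Real studs: both shifted alike in y by up to 14 mm, exact in x, unyielding; neck 6 mm across and 6 mm high, then a head 12 mm across, top edge bevelled 1 mm, topping out 11.5 mm above the channel. The studs bear at most 40 N from the shield.
- drawer (a joint): How far the drawer is pulled out toward -x, in m (0 shut, 0.19 fully out); it starts about half open and slides with about 6 N of friction.
- drawer_pull (a point): Middle of the top of the drawer's pull, a folded strip 200 mm wide along the top of the drawer front, 98 mm above the shelf, standing out 22 mm from the front.
- salt_cellar: Closed white ceramic salt cellar, 86 mm in diameter, 76 mm high with its knob, before the shield. Origin: centre of its underside.
- spatula: Steel spatula lying behind the shield, 320 mm long along its x, handle toward -x, up to 20 mm high. Origin: below the middle of its length.
Not all that is in view belongs to the job. Of the things that look like the salt_cellar, the smallest one is meant.

How it is judged:
By the outcome, as a careful person would: the job done as asked, in the order asked, and still so for the second after the job is handed in, with the robot touching nothing.
It also fails if it takes over 72 s, if anything falls off the work surface, if the arm or the gripper's body presses on something with over 40 N, if the wrist force passes 120 N, or if a joint passes its speed limit or range.

## Working session

There is one attempt and no reset: what is moved stays moved. The work goes in short steps, Python scripts to look and compute and a shell command to move; the robot and the scene stay as the last step left them, time stands still between calls to the robot, and variables do not carry over. Pictures are saved under pics/ and viewed, and the job is handed in when it is done.

```bash
mkdir -p pics; ls; python3 - <<'E'
from rig import telemetry, viewer, nets, manip
import cv2,numpy as np
print(manip.tips_ahead, telemetry.read_state())
for n in ["side","top","wrist"]:
    c=viewer.camera(n); cv2.imwrite(f"pics/{n}0.png",c["color"]); np.savez(f"pics/{n}0.npz",**c)
    print(n,c["fx"],c["fy"],c["cx"],c["cy"],c["k1"],np.round(c["pose"],3).tolist())
    for t in ["shield","drawer_unit","salt_cellar","spatula","drawer"]:
        for d in nets.trace(n,t)[:4]: print("  ",t,round(d["score"],2),d["rect"])
E
```

```text
pics
11.0 {'time': 0.0, 'joint_positions': array([-1.18519566,  0.53713913, -0.00443385,  1.5388436 ,  0.00258208,
        1.06731186, -0.071201  ]), 'qd': array([-0.00189475,  0.00136418,  0.00053284, -0.00106777,  0.00070118,
       -0.00116173,  0.00048598]), 'tau': array([-6.79865389e-05, -5.70972490e+01,  9.90796834e-01, -2.51597732e+01,
       -5.62982995e-02,  1.80175347e-02,  1.49813013e-04]), 'eef_pos': array([283.53656026, 584.24664489, 248.86813614]), 'ee_rot': array([ 8.47506023e-01,  5.30785099e-01, -6.87625783e-04,  4.96452377e-04]), 'wrist_force': array([-0.21651306,  0.23165875, -0.11951342]), 'wrist_torque': array([ 0.0065337 , -0.04179757,  0.00667041]), 'opening': 87.89076026350669}
side 387.0717829465076 387.0717829465076 277.4458261513054 209.19788564058706 -0.11058967760420821 [[0.86, 0.274, -0.431, 149.214], [-0.511, 0.465, -0.723, -627.409], [0.002, 0.842, 0.54, 624.774], [0.0, 0.0, 0.0, 1.0]]
   shield 0.97 [205.5, 193.2, 85.5, 54.7]
   shield 0.64 [188.8, 228.0, 262.3, 189.6]
   drawer_unit 0.76 [189.0, 224.4, 262.2, 195.4]
   salt_cellar 0.82 [132.4, 177.1,
[... 560 characters left out ...]
29.8, 161.8, 147.7, 187.3]
   drawer_unit 0.63 [342.1, 266.2, 130.5, 82.0]
   salt_cellar 0.82 [180.3, 279.7, 30.1, 35.2]
   salt_cellar 0.68 [227.9, 266.2, 46.6, 48.5]
   salt_cellar 0.58 [108.8, 281.2, 59.4, 46.6]
   spatula 0.81 [143.3, 151.0, 119.1, 24.0]
   drawer 0.85 [345.8, 268.5, 131.1, 79.6]
   drawer 0.16 [170.7, 184.6, 89.1, 69.2]
wrist 367.32640561079654 367.32640561079654 271.7685009879223 214.7490781418431 -0.05340431447486415 [[0.436, -0.852, -0.288, 207.997], [0.9, 0.414, 0.138, 621.612], [0.001, -0.32, 0.948, 384.279], [0.0, 0.0, 0.0, 1.0]]
   shield 0.64 [104.4, 386.0, 86.3, 33.1]
   salt_cellar 0.79 [73.0, 242.6, 124.5, 110.0]
   salt_cellar 0.59 [68.9, 317.4, 12.3, 19.8]
```

View pics/side0.png

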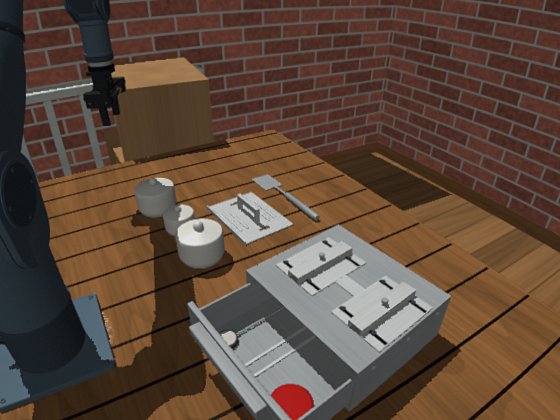

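View pics/top0.png

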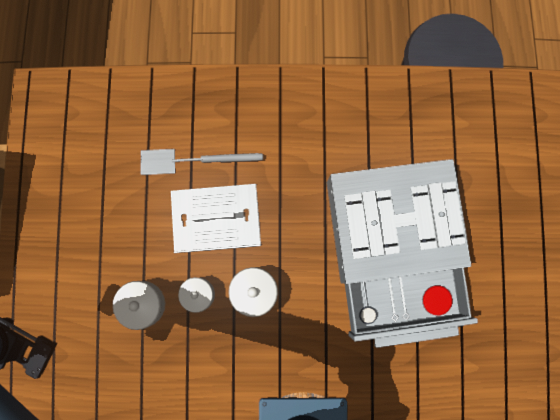

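```bash
cat > h.py <<'E'
import numpy as np, cv2
def deproj(c,u,v,z):
    fx,fy,cx,cy,k=[float(c[a]) for a in("fx","fy","cx","cy","k1")]
    x=(np.asarray(u,float)-cx)/fx; y=(np.asarray(v,float)-cy)/fy
    a,b=x.copy(),y.copy()
    for _ in range(10):
        s=1+k*(a*a+b*b); a,b=x/s,y/s
    P=np.asarray(c["pose"])
    p=np.stack([a*z,-b*z,-np.asarray(z,float)],-1)
    return p@P[:3,:3].T+P[:3,3]
def cloud(c):
    z=c["range_z"]; v,u=np.mgrid[0:420,0:560]
    w=deproj(c,u,v,z); w[z<=0]=np.nan
    return w
def proj(c,p):
    P=np.asarray(c["pose"]); q=(np.asarray(p,float)-P[:3,3])@P[:3,:3]
    a=q[...,0]/-q[...,2]; b=-q[...,1]/-q[...,2]; s=1+float(c["k1"])*(a*a+b*b)
    return np.stack([a*s*float(c["fx"])+float(c["cx"]),b*s*float(c["fy"])+float(c["cy"])],-1)
E
python3 - <<'E'
from h import *
import cv2
c=np.load("pics/top0.npz"); im=c["color"]
a=cv2.resize(im[140:320,100:280],None,fx=4,fy=4,interpolation=cv2.INTER_CUBIC)[:600]
cv2.imwrite("pics/cropL.png",cv2.resize(im[140:330,90:290],None,fx=3,fy=3,interpolation=cv2.INTER_CUBIC))
cv2.imwrite("pics/cropR.png",cv2.resize(im[150:350,320:500],None,fx=3,fy=3,interpolation=cv2.INTER_CUBIC))
w=cloud(c)
for lo,hi in [(2,16),(16,30),(30,60),(60,90),(90,105),(105,118),(118,130),(130,145)]:
    m=(w[...,2]>lo)&(w[...,2]<hi); print(lo,hi,m.sum())
E
```

```text
2 16 43581
16 30 1749
30 60 1748
60 90 4730
90 105 1803
105 118 11939
118 130 1651
130 145 119
```

View pics/cropL.png

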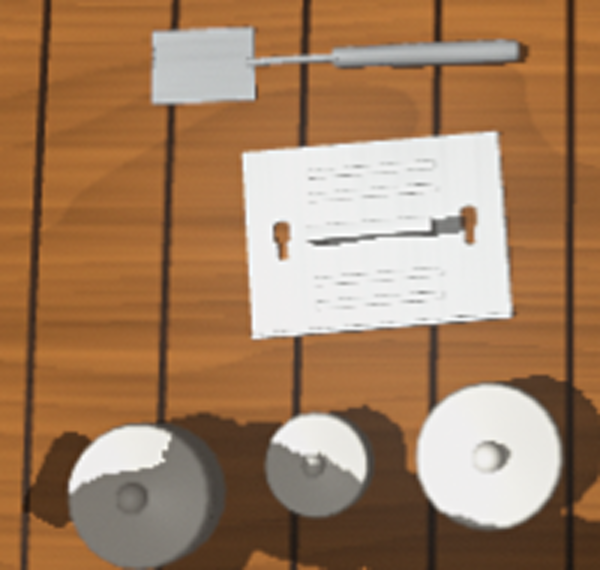

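View pics/cropR.png

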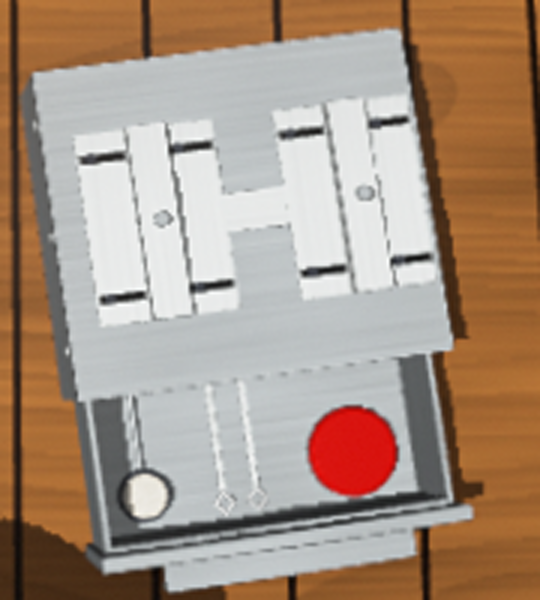

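Candidates for the salt cellar are three in the top view: (135,305), (195,294) and (253,292). The smallest is the middle one at (195,294), straight in front of the shield, so that one must stay put. The plate is at (216,218) with its entries toward the back (up), slots and lip toward the robot. The stud heads show at about (374,223) and (442,214).

```bash
python3 - <<'E'
from h import *
from rig import viewer,nets
c=np.load("pics/top0.npz"); im=c["color"]; w=cloud(c)
viewer.camera("top")
def plane_rect(mask,z):
    cs,_=cv2.findContours(mask.astype(np.uint8),cv2.RETR_EXTERNAL,cv2.CHAIN_APPROX_NONE)
    k=max(cs,key=cv2.contourArea)[:,0,:].astype(float)
    P=np.asarray(c["pose"]); p1=deproj(c,k[:,0],k[:,1],np.ones(len(k))*1000.); o=P[:3,3]; d=p1-o
    q=o+d*((z-o[2])/d[:,2])[:,None]
    return cv2.minAreaRect(q[:,:2].astype(np.float32)),k.mean(0)
g=im.min(2)
m=np.zeros(g.shape,bool); m[180:256,165:265]=g[180:256,165:265]>150
m=cv2.morphologyEx(m.astype(np.uint8),cv2.MORPH_CLOSE,np.ones((5,5)))
r,_=plane_rect(m,4); print("shield",r)
print(" plate z",np.nanmedian(w[195:210,190:240,2]))
r2=nets.trace("top","shield")[0]["region"]; print("net",plane_rect(r2,4)[0])
m=(w[...,2]>104)&(w[...,2]<145); m[:, :320]=0; m[340:]=0; m[285:]&=False
m=cv2.morphologyEx(m.astype(np.uint8),cv2.MORPH_OPEN,np.ones((3,3)))
print("roof",plane_rect(m,110), "z",np.nanmedian(w[280-12:278,360:440,2]))
m=(w[...,2]>119)&(w[...,2]<145); m[:,:320]=0;m[:160]=0;m[270:]=0
n,l,s,ce=cv2.connectedComponentsWithStats(m.astype(np.uint8))
for i in range(1,n):
    if s[i,4]>50: print("chan",s[i],plane_rect(l==i,126)[0],np.nanmedian(w[l==i][:,2]))
def pt(u,v,z):
    P=np.asarray(c["pose"]); o=P[:3,3]; d=deproj(c,u,v,1000.)-o; return o+d*(z-o[2])/d[2]
m=(w[...,2]>132)&(w[...,2]<145);m[:,:320]=0;m[160:270]&=True
n,l,s,ce=cv2.connectedComponentsWithStats(m.astype(np.uint8))
for i in range(1,n):
    if s[i,4]>3: print("head",s[i],ce[i],pt(*ce[i],137.5))
for k in [(374,222.7),(441.7,214)]: print("stud eye",pt(*k,137.5))
for i,(x,y) in enumerate([(374,223),(442,214),(184,219),(246,216)]):
    cv2.imwrite(f"pics/z{i}.png",cv2.resize(im[y-14:y+14,x-14:x+14],None,fx=10,fy=10,interpolation=cv2.INTER_NEAREST))
import numpy as np
cv2.imwrite("pics/zz.png",np.hstack([cv2.imread(f"pics/z{i}.png")[:, :] for i in range(4)])[:, ::1] if 0 else cv2.resize(np.hstack([cv2.imread(f"pics/z{i}.png") for i in range(4)]),(800,200)))
E
```

```text
shield ((557.1390991210938, 221.36557006835938), (160.1385040283203, 220.81039428710938), 4.907736301422119)
 plate z 4.1403969237723
net ((557.2738647460938, 222.13174438476562), (162.1222381591797, 219.11471557617188), 5.201574802398682)
roof (((540.861083984375, -228.7979736328125), (261.32623291015625, 302.28851318359375), 7.591825008392334), array([398.72268908, 220.94747899])) z 109.02057741047656
chan [428 182  23  66 836] ((552.3175659179688, -317.1219177246094), (151.8634796142578, 33.191402435302734), 6.547614097595215) 125.75613613206315
chan [361 191  24  66 872] ((531.5634765625, -158.79879760742188), (150.4920196533203, 32.19087219238281), 7.785104751586914) 126.1146753884343
head [439 212   5   5  20] [440.75 213.75] [ 552.05102971 -316.86917356  137.5       ]
head [371 220   6   6  21] [373.61904762 222.42857143] [ 531.84879227 -159.26556467  137.5       ]
stud eye [ 531.22460018 -160.13254079  137.5       ]
stud eye [ 551.47040757 -319.10192189  137.5       ]
```

View pics/zz.png

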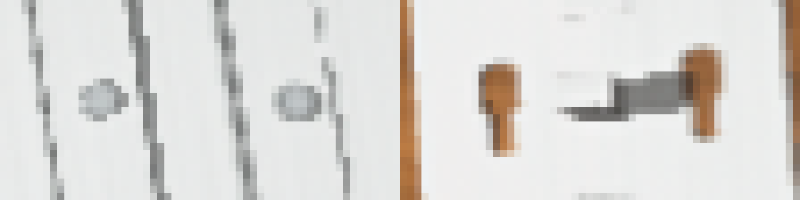

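```bash
cat > go.py <<'E'
import sys,numpy as np
from scipy.spatial.transform import Rotation as R
from rig import telemetry
x,y,z,yaw=map(float,sys.argv[1:5])
s=telemetry.read_state(); r=R.from_quat(s["ee_rot"])
a=np.radians(yaw); T=R.from_matrix(np.array([[np.cos(a),np.sin(a),0],[np.sin(a),-np.cos(a),0],[0,0,-1]]))
d=r.inv().apply(np.array([x,y,z])-s["eef_pos"]); rv=(r.inv()*T).as_rotvec()
print("t",round(s["time"],2),"at",np.round(s["eef_pos"],1),"yaw",round(np.degrees(np.arctan2(*r.as_matrix()[[1,0],[0,0]])),2),"tilt z",np.round(r.as_matrix()[:,2],4))
print("shift",np.round(d,1),"rot",np.round(rv,4),"F",np.round(s["wrist_force"],1),"M",np.round(s["wrist_torque"],2),"open",round(s["opening"],1))
E
python3 go.py 557.2 221.7 130 5
```

```text
t 1.0 at [283.7 584.8 249.7] yaw 64.12 tilt z [ 0.  0. -1.]
shift [-207.3  404.5  119.7] rot [-0.     -0.      1.0318] F [-0.   0.5 -0.1] M [ 0.05  0.   -0.  ] open 87.8
```

```bash
python3 -m pendant '[[1,-19,37,11,0,0,0.12],[1,-38,74,22,0,0,0.24],[1,-57,111,33,0,0,0.36],[1,-76,148,44,0,0,0.48],[1,-95,185,55,0,0,0.6],[1,-114,222,66,0,0,0.72],[1,-132,258,76,0,0,0.84],[1,-150,294,86,0,0,0.96]]' 20; python3 go.py 557.2 221.7 130 5
```

```text
time: 1.67
eef_pos: [479.2, 325.9, 165.4]
ee_rot: [0.997, 0.077, 0.0, -0.0]
wrist_force: [0.0, -0.2, -1.3]
opening: 88.0
t 1.67 at [479.2 325.9 165.4] yaw 8.79 tilt z [ 5.e-04  4.e-04 -1.e+00]
shift [ 61.2 114.9  35.4] rot [-0.0004 -0.0005  0.0662] F [ 0.  -0.2 -1.3] M [ 0.01 -0.03  0.01] open 88.0
```

```bash
python3 -m pendant '[[1,16,29,9,0,0,0.03],[1,31,57,18,0,0,0.06],[1,46,86,27,0,0,0.066],[1,61,114,35,0,0,0.066],[1,61,114,35,0,0,0.066],[1,61,114,35,0,0,0.066]]'; python3 go.py 557.2 221.7 35 5
python3 - <<'E'
from rig import viewer
import cv2
c=viewer.camera("wrist"); cv2.imwrite("pics/w1.png",c["color"])
E
```

```text
time: 2.17
eef_pos: [557.5, 222.1, 130.2]
ee_rot: [0.999, 0.044, -0.0, 0.001]
wrist_force: [-0.8, 0.5, 0.2]
opening: 88.3
t 2.17 at [557.5 222.1 130.2] yaw 5.09 tilt z [-1.0e-04 -1.2e-03 -1.0e+00]
shift [-0.3  0.3 95.2] rot [0.0012 0.0002 0.0016] F [-0.8  0.5  0.2] M [-0.01  0.03 -0.01] open 88.3
```

View pics/w1.png

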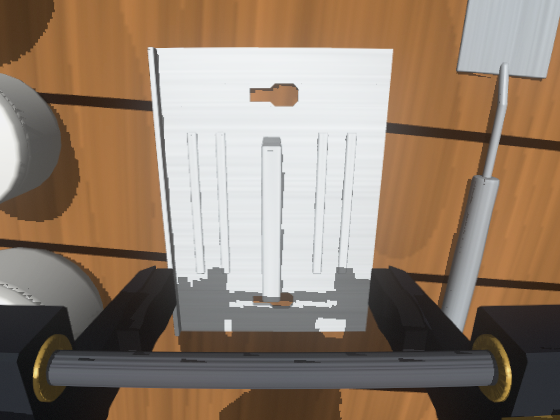

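```bash
python3 -m pendant '[[1,0,0,25,0,0,0],[1,0,0,50,0,0,0],[1,0,0,70,0,0,0],[1,0,0,85,0,0,0],[1,0,0,95,0,0,0],[1,0,0,95,0,0,0],[0.5,0,0,95,0,0,0],[0,0,0,95,0,0,0]]' 30;  python3 -m pendant '[[0,0,0,0,0,0,0],[0,0,0,0,0,0,0],[0,0,0,0,0,0,0],[0,0,0,0,0,0,0],[0,0,0,0,0,0,0]]' 45; python3 go.py 557.2 221.7 35 5
```

```text
time: 2.88
eef_pos: [557.1, 225.5, 36.7]
ee_rot: [0.999, 0.047, 0.001, -0.0]
wrist_force: [0.7, -0.4, -0.8]
opening: 77.0
time: 3.3
eef_pos: [556.6, 224.6, 35.9]
ee_rot: [0.999, 0.046, 0.0, -0.0]
wrist_force: [-0.1, -0.4, 0.4]
opening: 43.1
t 3.3 at [556.6 224.6  35.9] yaw 5.32 tilt z [ 4.e-04  2.e-04 -1.e+00]
shift [0.3 2.9 0.9] rot [-0.0002 -0.0004  0.0057] F [-0.1 -0.4  0.4] M [-0.05  0.1   0.03] open 43.1
```

```bash
python3 -m pendant '[[0,0,2.5,0.5,0,0,0],[0,0,2.5,0.5,0,0,0],[0,0,2.5,0.5,0,0,0],[0,0,2.5,0.5,0,0,0],[0,0,2.5,0.5,0,0,0],[0,0,2.5,0.5,0,0,0],[0,0,2.5,0.5,0,0,0]]' 45; python3 go.py 557.2 221.7 35 5
```

```text
time: 3.88
eef_pos: [556.8, 222.1, 35.1]
ee_rot: [0.999, 0.046, 0.0, -0.0]
wrist_force: [0.4, -0.7, -0.6]
opening: 11.3
t 3.88 at [556.8 222.1  35.1] yaw 5.32 tilt z [ 2.e-04  0.e+00 -1.e+00]
shift [0.4 0.4 0.1] rot [-0.     -0.0002  0.0057] F [ 0.4 -0.7 -0.6] M [-0.06 -0.06 -0.08] open 11.3
```

Gripped the 12 mm bar. I'll lift to z ≈ 235.

```bash
python3 -m pendant '[[0,0,0,0,0,0,0],[0,0,0,-5,0,0,0],[0,0,0,-15,0,0,0],[0,0,0,-40,0,0,0],[0,0,0,-75,0,0,0],[0,0,0,-110,0,0,0],[0,0,0,-145,0,0,0],[0,0,0,-180,0,0,0]]' 45; python3 -m pendant '[[0,0,0,-15,0,0,0],[0,0,0,-20,0,0,0],[0,0,0,-20,0,0,0]]'; python3 go.py 531.8 -239.8 235 7.4
```

```text
time: 4.55
eef_pos: [556.0, 221.7, 217.3]
ee_rot: [0.999, 0.046, -0.0, 0.0]
wrist_force: [1.8, 0.4, -3.9]
opening: 11.3
time: 4.8
eef_pos: [557.0, 222.2, 236.6]
ee_rot: [0.999, 0.047, 0.001, -0.001]
wrist_force: [0.5, 0.2, -4.3]
opening: 11.3
t 4.8 at [557.  222.2 236.6] yaw 5.33 tilt z [ 0.0019  0.0013 -1.    ]
shift [-68.  457.7   1. ] rot [-0.001  -0.002  -0.0361] F [ 0.5  0.2 -4.3] M [-0.05  0.08  0.04] open 11.3
```

```bash
python3 -m pendant '[[0,-2,12,0,0,0,0],[0,-6,36,0,0,0,-0.005],[0,-11,70,0,0,0,-0.01],[0,-16,105,0,0,0,-0.015],[0,-21,140,0,0,0,-0.02],[0,-26,175,0,0,0,-0.02],[0,-31,210,0,0,0,-0.025],[0,-36,245,0,0,0,-0.03]]'; python3 -m pendant '[[0,-5,35,0,0,0,0],[0,-10,70,0,0,0,0],[0,-15,105,0,0,0,0],[0,-20,140,0,0,0,0],[0,-25,170,0,0,0,0],[0,-29,190,0,0,0,0],[0,-31,205,0,0,0,0],[0,-31,205,0,0,0,0]]'; python3 go.py 531.8 -239.8 235 7.4
```

```text
time: 5.47
eef_pos: [541.4, -27.9, 233.1]
ee_rot: [0.998, 0.061, -0.002, 0.0]
wrist_force: [-0.1, 0.3, -4.2]
opening: 11.7
time: 6.13
eef_pos: [534.9, -237.5, 233.2]
ee_rot: [0.998, 0.058, -0.002, 0.001]
wrist_force: [0.9, -0.5, -4.0]
opening: 11.3
t 6.13 at [ 534.9 -237.5  233.2] yaw 6.68 tilt z [-0.0041 -0.0021 -1.    ]
shift [-3.4  2.  -1.8] rot [ 0.0016  0.0044 -0.0125] F [ 0.9 -0.5 -4. ] M [-0.06  0.05  0.01] open 11.3
```

```bash
python3 -m pendant '[[0,-3,2,6,0.0016,0.0044,-0.0125],[0,-3,2,16,0.0016,0.0044,-0.0125],[0,-3,2,24,0.0016,0.0044,-0.0125],[0,-3,2,28,0.0016,0.0044,-0.0125],[0,-3,2,28,0.0016,0.0044,-0.0125],[0,-3,2,28,0.0016,0.0044,-0.0125]]';  python3 go.py 531.8 -239.8 205 7.4
python3 - <<'E'
from rig import viewer
import cv2,numpy as np
for n in ["wrist","top","side"]:
    c=viewer.camera(n); cv2.imwrite(f"pics/{n}2.png",c["color"]); np.savez(f"pics/{n}2.npz",**c)
cv2.imwrite("pics/top2c.png",cv2.resize(cv2.imread("pics/top2.png")[140:320,310:500],None,fx=3,fy=3,interpolation=cv2.INTER_CUBIC))
cv2.imwrite("pics/side2c.png",cv2.resize(cv2.imread("pics/side2.png")[150:350,210:470],None,fx=3,fy=3,interpolation=cv2.INTER_CUBIC))
E
```

```text
time: 6.63
eef_pos: [535.3, -234.0, 206.6]
ee_rot: [0.998, 0.068, 0.002, -0.001]
wrist_force: [0.4, -0.3, -3.1]
opening: 11.3
t 6.63 at [ 535.3 -234.   206.6] yaw 7.83 tilt z [ 0.0033  0.0026 -1.    ]
shift [-4.2  5.2  1.6] rot [-0.0021 -0.0036  0.0075] F [ 0.4 -0.3 -3.1] M [-0.05  0.04 -0.01] open 11.3
```

View pics/top2c.png

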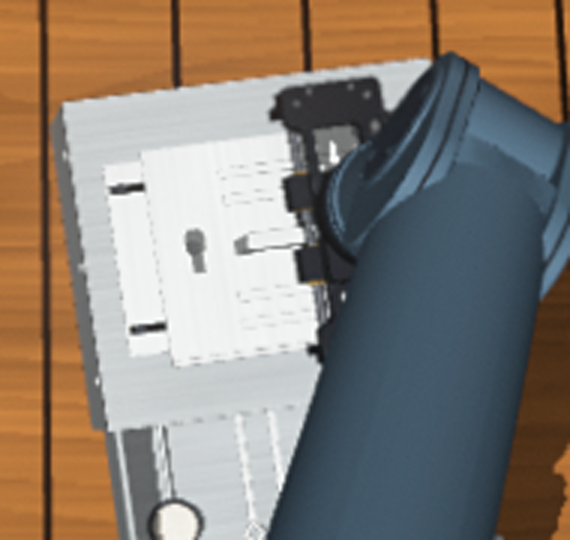

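View pics/wrist2.png

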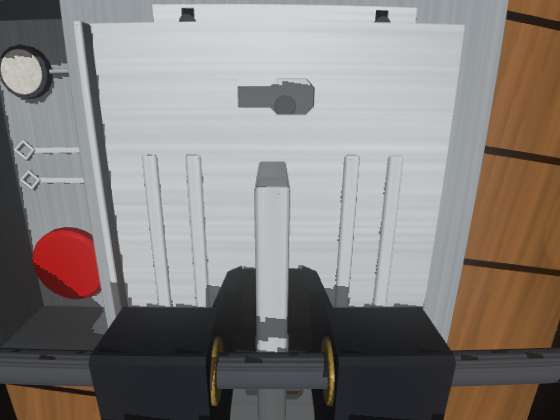

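View pics/side2c.png

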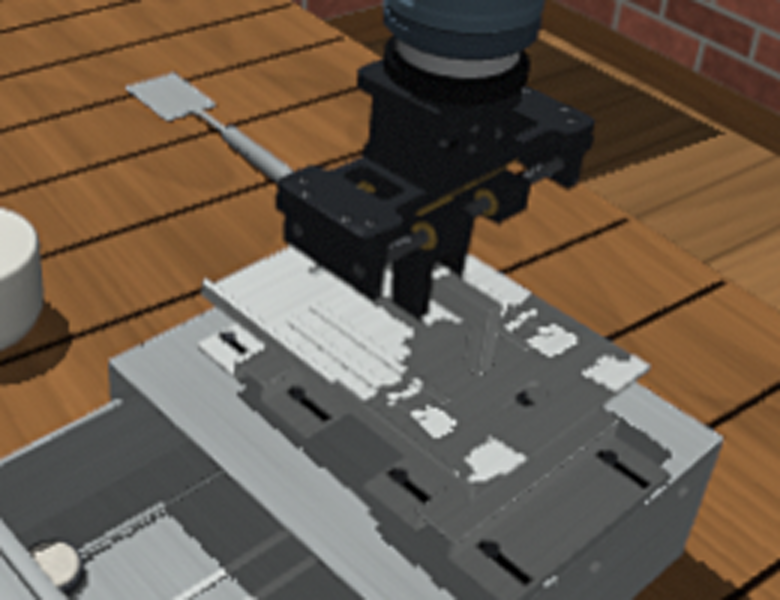

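```bash
python3 go.py 531.8 -239.8 205 7.4
python3 - <<'E'
from h import *
c=np.load("pics/wrist2.npz"); im=c["color"]; w=cloud(c)
print(np.round(c["pose"],3).tolist())
cr=im[60:140,210:350]
cv2.imwrite("pics/wk.png",cv2.resize(cr,None,fx=5.5,fy=5.5,interpolation=cv2.INTER_NEAREST))
print("plate pts",w[60,200],w[130,330],w[60,420], w[130,130])
print("stud",w[102,280:292:3].round(1))
print("handle top", w[200,272], w[280,272])
E
```

```text
t 6.78 at [ 535.7 -234.7  207.5] yaw 7.79 tilt z [ 0.0049  0.0019 -1.    ]
shift [-4.6  4.5  2.5] rot [-0.0012 -0.0051  0.0068] F [-0.3  1.1 -3.5] M [-0.13  0.01 -0.03] open 11.2
[[0.991, -0.128, -0.047, 522.782], [0.136, 0.94, 0.313, -151.319], [0.004, -0.317, 0.949, 341.339], [0.0, 0.0, 0.0, 1.0]]
plate pts [ 491.45432854 -141.98120084  174.22075952] [ 551.256033   -163.28522476  175.38864653] [ 584.15655035 -128.8119327   175.06281596] [ 462.708974   -175.24555521  174.75525305]
stud [[ 528.7 -155.2  136.6]
 [ 530.2 -155.   137.1]
 [ 531.9 -154.8  136.1]
 [ 533.4 -154.6  137. ]]
handle top [ 527.96410725 -184.75578844  224.58532667] [ 532.07241942 -214.52294954  223.92518821]
```

View pics/wk.png

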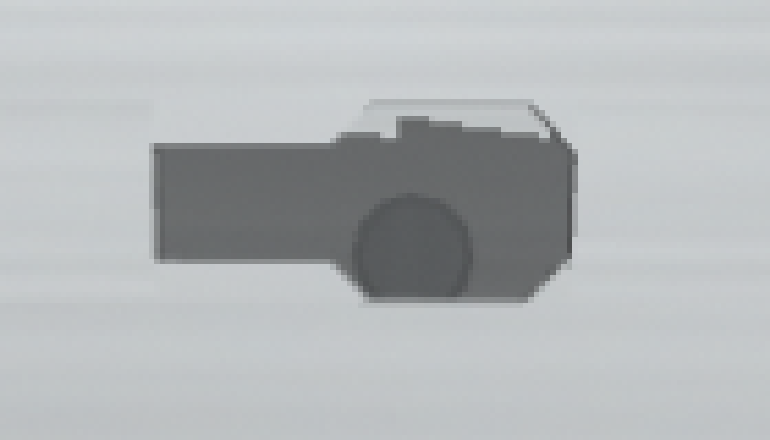

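```bash
python3 - <<'E'
from h import *
def pt(c,u,v,z):
    P=np.asarray(c["pose"]); o=P[:3,3]; d=deproj(c,u,v,np.full(np.shape(u),1000.))-o; return o+d*((z-o[2])/d[...,2])[...,None]
c=np.load("pics/wrist2.npz")
e=pt(c,np.array(295.2),np.array(96.0),174.9); s=pt(c,np.array(284.5),np.array(105.6),137.5)
a=np.radians(7.8); R=np.array([[np.cos(a),np.sin(a)],[np.sin(a),-np.cos(a)]])
print("entry",e,"stud",s,"tool shift",(s-e)[:2]@R)
# slot-end consistency
print("slot end",pt(c,np.array(210+155/5.5-.5),np.array(60+203/5.5-.5),174.9)-e)
c=np.load("pics/top0.npz"); w=cloud(c)
m=(w[...,2]>104)&(w[...,2]<145); m[:, :320]=0; m[285:]&=False
m=cv2.morphologyEx(m.astype(np.uint8),cv2.MORPH_OPEN,np.ones((3,3)))
cs,_=cv2.findContours(m,cv2.RETR_EXTERNAL,cv2.CHAIN_APPROX_NONE); k=max(cs,key=cv2.contourArea)[:,0,:].astype(float)
q=pt(c,k[:,0],k[:,1],110.)[:,:2]
a=np.radians(7.5);ux=np.array([np.cos(a),np.sin(a)]);uy=np.array([-ux[1],ux[0]])
p=np.stack([(q-[540.9,-228.8])@ux,(q-[540.9,-228.8])@uy],1)
for n,sel in [("back",(p[:,0]>122)&(abs(p[:,1])<135)),("front",(p[:,0]<-122)&(abs(p[:,1])<135)),("left",(p[:,1]>142)&(abs(p[:,0])<115)),("right",(p[:,1]<-142)&(abs(p[:,0])<115))]:
    vx,vy,x0,y0=cv2.fitLine(q[sel].astype(np.float32),cv2.DIST_HUBER,0,.01,.01).ravel()
    print(n,sel.sum(),np.degrees(np.arctan2(vy,vx))%90,p[sel].mean(0))
E
```

```text
entry [ 533.72338979 -151.11828617  174.9       ] stud [ 531.27414692 -156.74011776  137.5       ] tool shift [-3.18955218  5.23741711]
slot end [-24.68229422  -3.55773941   0.        ]
back 114 7.127968 [128.72545329   1.91289664]
front 114 7.648819 [-128.67546624    2.22345341]
left 102 7.535018 [4.16943782e-02 1.49361759e+02]
right 97 6.978429 [   0.39167209 -148.87566363]
```

```bash
python3 -m pendant '[[0,-2,2.5,5,0,-0.002,0.004],[0,-3.8,5,12,-0.001,-0.004,0.007],[0,-3.8,5,19,-0.001,-0.004,0.007],[0,-3.8,5,23,-0.001,-0.004,0.007],[0,-3.8,5,23,-0.001,-0.004,0.007],[0,-3.8,5,23,-0.001,-0.004,0.007],[0,-3.8,5,23,-0.001,-0.004,0.007]]';  python3 go.py 531.8 -239.8 205 7.3
python3 - <<'E'
from rig import viewer
from h import *
c=viewer.camera("wrist"); np.savez("pics/wrist3.npz",**c); im=c["color"];w=cloud(c)
cv2.imwrite("pics/wk3.png",cv2.resize(im[60:140,210:350],None,fx=5.5,fy=5.5,interpolation=cv2.INTER_NEAREST))
print("plate pts",w[60,200],w[130,330],w[60,420], w[130,130])
E
python3 go.py 531.8 -239.8 205 7.3
```

```text
time: 7.37
eef_pos: [532.5, -240.3, 184.1]
ee_rot: [0.998, 0.064, 0.0, -0.0]
wrist_force: [-0.3, -0.2, -3.1]
opening: 11.0
t 7.37 at [ 532.5 -240.3  184.1] yaw 7.37 tilt z [ 5.e-04  6.e-04 -1.e+00]
shift [ -0.6  -0.6 -20.9] rot [-0.0005 -0.0006  0.0012] F [-0.3 -0.2 -3.1] M [-0.04  0.02  0.02] open 11.0
plate pts [ 489.48110885 -147.97795189  152.72038578] [ 548.99331143 -169.73431118  152.30626406] [ 581.5856599  -135.67380998  153.64276737] [ 460.33397609 -180.9316394   152.53385609]
t 7.42 at [ 532.6 -240.3  184.3] yaw 7.37 tilt z [ 8.e-04  5.e-04 -1.e+00]
shift [ -0.7  -0.6 -20.7] rot [-0.0004 -0.0009  0.0012] F [ 0.3 -0.2 -3.7] M [-0.07  0.03  0.02] open 11.7
```

View pics/wk3.png

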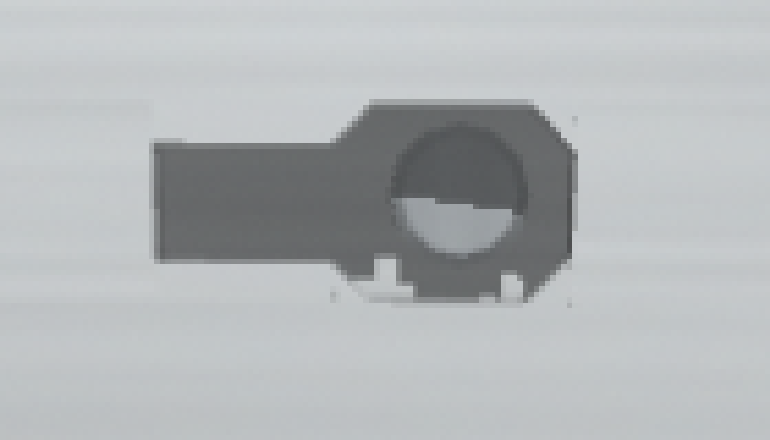

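```bash
cat >> h.py <<'E'
def pt(c,u,v,z):
    P=np.asarray(c["pose"]); o=P[:3,3]; d=deproj(c,np.array(u),np.array(v),np.full(np.shape(u),1000.))-o; return o+d*((z-o[2])/d[...,2])[...,None]
E
python3 - <<'E'
from h import *
c=np.load("pics/wrist3.npz")
a=np.radians(7.37); R=np.array([[np.cos(a),np.sin(a)],[np.sin(a),-np.cos(a)]])
for zp in (152.3,153.2):
    e=pt(c,295.2,96.0,zp); s=pt(c,293.0,94.05,137.5)
    print(e,s,(s-e)[:2]@R)
E
```

```text
[ 531.48247908 -157.39532873  152.3       ] [ 531.25573276 -156.67499797  137.5       ] [-0.13247166 -0.74346591]
[ 531.4258464  -157.39416287  153.2       ] [ 531.25573276 -156.67499797  137.5       ] [-0.0764564  -0.73504505]
```

```bash
python3 -m pendant '[[0,0,-0.7,2,0,0,0],[0,0,-0.7,4,0,0,0],[0,0,-0.7,6,0,0,0],[0,0,-0.7,8,0,0,0],[0,0,-0.7,9,0,0,0],[0,0,-0.7,9,0,0,0]]'; python3 -m pendant '[[0,0,0,1,0,0,0],[0,0,0,2,0,0,0],[0,0,0,3,0,0,0],[0,0,0,3,0,0,0]]'; python3 go.py 531.8 -240 161 7.3
```

```text
time: 7.92
eef_pos: [532.0, -239.5, 174.7]
ee_rot: [0.998, 0.064, -0.0, -0.0]
wrist_force: [-0.3, -0.4, -3.7]
opening: 11.4
time: 8.25
eef_pos: [532.1, -239.5, 171.9]
ee_rot: [0.998, 0.064, 0.0, -0.0]
wrist_force: [-0.9, 0.4, -3.7]
opening: 11.2
t 8.25 at [ 532.1 -239.5  171.9] yaw 7.36 tilt z [ 1.e-04  7.e-04 -1.e+00]
shift [-0.4  0.5 10.9] rot [-0.0007 -0.0002  0.0011] F [-0.9  0.4 -3.7] M [-0.01  0.05  0.03] open 11.2
```

```bash
python3 -m pendant '[[0,0,0,0.7,0,0,0],[0,0,0,1.4,0,0,0],[0,0,0,2,0,0,0],[0,0,0,2,0,0,0]]'; python3 go.py 531.8 -240 161 7.3
python3 - <<'E'
from rig import viewer
from h import *
c=viewer.camera("wrist"); np.savez("pics/wrist4.npz",**c); im=c["color"];w=cloud(c)
cv2.imwrite("pics/wk4.png",cv2.resize(im[60:140,210:350],None,fx=5.5,fy=5.5,interpolation=cv2.INTER_NEAREST))
print("plate pts",w[60,200,2],w[130,330,2],w[60,420,2], w[130,130,2])
E
```

```text
time: 8.58
eef_pos: [532.2, -239.5, 169.9]
ee_rot: [0.998, 0.064, 0.0, -0.0]
wrist_force: [-0.4, -0.4, -3.8]
opening: 11.2
t 8.58 at [ 532.2 -239.5  169.9] yaw 7.36 tilt z [ 1.e-04  7.e-04 -1.e+00]
shift [-0.4  0.4  8.9] rot [-0.0006 -0.0002  0.0011] F [-0.4 -0.4 -3.8] M [-0.1   0.03  0.04] open 11.2
plate pts 139.2997250795163 138.43987885012007 136.87019798328242 138.35338972770813
```

View pics/wk4.png

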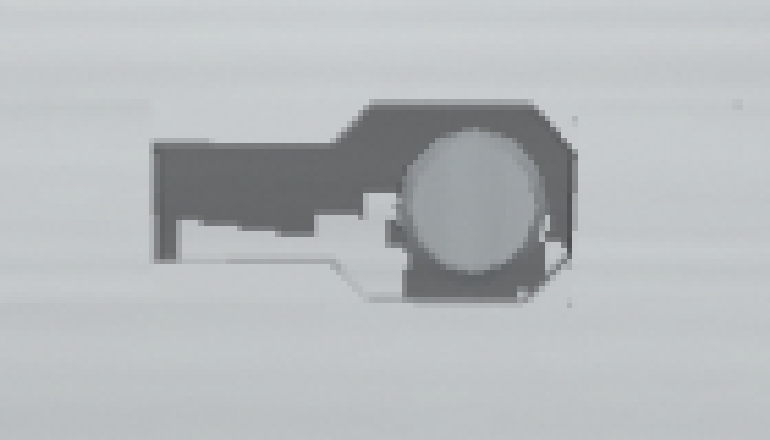

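The head sits centred in the entry and already a few mm up into the plate, with no contact force. I'll keep lowering in small steps.

```bash
python3 -m pendant '[[0,0,0,1,0,0,0],[0,0,0,2,0,0,0],[0,0,0,3,0,0,0],[0,0,0,4,0,0,0],[0,0,0,4,0,0,0]]'; python3 go.py 531.8 -240 161 7.3
```

```text
time: 9.05
eef_pos: [532.1, -239.5, 165.8]
ee_rot: [0.998, 0.064, 0.0, -0.0]
wrist_force: [-0.8, -0.4, -4.3]
opening: 11.6
t 9.05 at [ 532.1 -239.5  165.8] yaw 7.37 tilt z [-0.e+00  8.e-04 -1.e+00]
shift [-0.4  0.5  4.8] rot [-0.0008 -0.0001  0.0011] F [-0.8 -0.4 -4.3] M [-0.07  0.11 -0.  ] open 11.6
```

```bash
python3 -m pendant '[[0,0,0,1,0,0,0],[0,0,0,2,0,0,0],[0,0,0,3,0,0,0],[0,0,0,3,0,0,0]]'; python3 -m pendant '[[0,0,0,0.5,0,0,0],[0,0,0,1,0,0,0],[0,0,0,1,0,0,0]]';python3 go.py 531.8 -240 161 7.3
```

```text
time: 9.38
eef_pos: [532.1, -239.5, 162.8]
ee_rot: [0.998, 0.064, 0.0, -0.0]
wrist_force: [-0.2, 0.5, -4.0]
opening: 11.5
time: 9.63
eef_pos: [532.2, -239.5, 162.0]
ee_rot: [0.998, 0.064, 0.0, -0.0]
wrist_force: [-0.6, 0.0, -2.8]
opening: 11.1
t 9.63 at [ 532.2 -239.5  162. ] yaw 7.37 tilt z [ 3.e-04  6.e-04 -1.e+00]
shift [-0.5  0.4  1. ] rot [-0.0006 -0.0004  0.0012] F [-0.6  0.  -2.8] M [-0.05  0.02  0.03] open 11.1
```

```bash
python3 -m pendant '[[0,0,0,0.3,0,0,0],[0,0,0,0.5,0,0,0],[0,0,0,0.5,0,0,0]]';python3 go.py 531.8 -240 161 7.3; python3 - <<'E'
from rig import viewer
from h import *
c=viewer.camera("wrist"); np.savez("pics/wrist5.npz",**c); im=c["color"];w=cloud(c)
cv2.imwrite("pics/wk5.png",im)
c=viewer.camera("side"); cv2.imwrite("pics/s5.png",cv2.resize(c["color"][170:350,230:470],None,fx=3.2,fy=3.2,interpolation=cv2.INTER_CUBIC))
E
```

```text
time: 9.88
eef_pos: [532.2, -239.5, 161.5]
ee_rot: [0.998, 0.064, 0.0, -0.0]
wrist_force: [-0.3, 0.2, -3.6]
opening: 11.1
t 9.88 at [ 532.2 -239.5  161.5] yaw 7.37 tilt z [ 3.e-04  6.e-04 -1.e+00]
shift [-0.5  0.4  0.5] rot [-0.0006 -0.0004  0.0012] F [-0.3  0.2 -3.6] M [-0.07  0.04 -0.02] open 11.1
```

View pics/wk5.png

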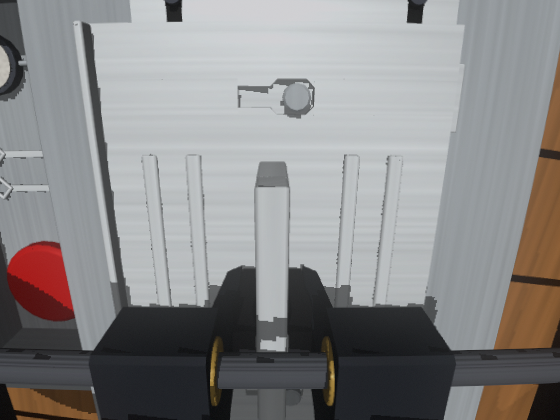

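View pics/s5.png

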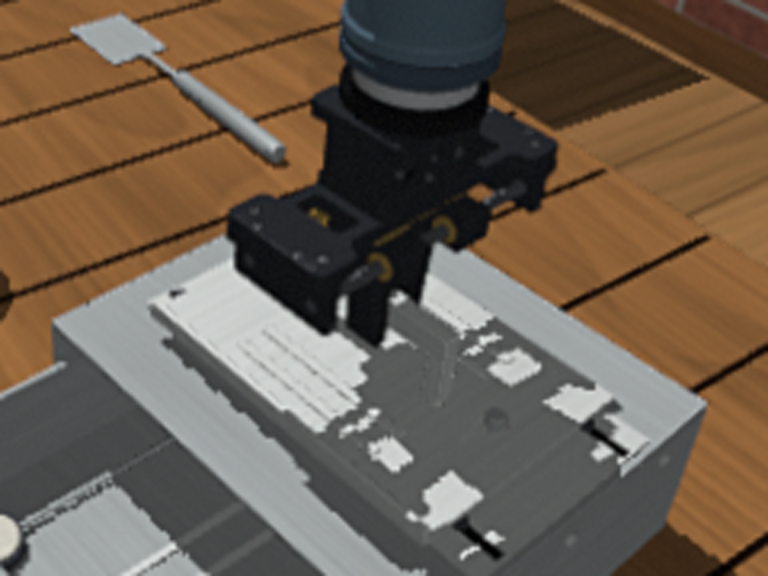

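```bash
python3 -m pendant '[[0,0,0,0.4,0,0,0],[0,0,0,0.8,0,0,0],[0,0,0,0.8,0,0,0]]';python3 go.py 531.8 -240 161 7.3; 
```

```text
time: 10.23
eef_pos: [532.3, -239.6, 161.0]
ee_rot: [0.998, 0.064, 0.0, -0.0]
wrist_force: [-1.6, 1.5, 0.1]
opening: 11.5
t 10.23 at [ 532.3 -239.6  161. ] yaw 7.37 tilt z [ 6.e-04  7.e-04 -1.e+00]
shift [-0.6  0.4  0. ] rot [-0.0006 -0.0006  0.0012] F [-1.6  1.5  0.1] M [ 0.04  0.22 -0.03] open 11.5
```

Flat on the channels at z = 161 − 35 = 126, with the weight just carried. I'll slide it along +x, away from the drawer front.

```bash
python3 -m pendant '[[0,1,0,0,0,0,0],[0,2.5,0,0,0,0,0],[0,4,0,0,0,0,0],[0,5.5,0,0,0,0,0],[0,7,0,0,0,0,0],[0,7,0,0,0,0,0]]';python3 go.py 531.8 -240 161 7.3; 
```

```text
time: 10.73
eef_pos: [539.4, -239.1, 161.0]
ee_rot: [0.998, 0.064, 0.0, 0.0]
wrist_force: [-3.7, -1.2, 3.5]
opening: 11.4
t 10.73 at [ 539.4 -239.1  161. ] yaw 7.36 tilt z [ 6.e-04  0.e+00 -1.e+00]
shift [-7.6 -0.1 -0. ] rot [ 0.     -0.0006  0.001 ] F [-3.7 -1.2  3.5] M [-0.24  0.89  0.01] open 11.4
```

```bash
python3 -m pendant '[[0,1,0,-0.3,0,0,0],[0,2.5,0,-0.3,0,0,0],[0,4,0,-0.3,0,0,0],[0,5.5,0,-0.3,0,0,0],[0,7,0,-0.3,0,0,0],[0,7,0,-0.3,0,0,0]]';python3 go.py 531.8 -240 161 7.3; 
```

```text
time: 11.23
eef_pos: [546.6, -237.6, 161.0]
ee_rot: [0.998, 0.064, 0.0, -0.0]
wrist_force: [-2.3, 0.4, 2.0]
opening: 11.2
t 11.23 at [ 546.6 -237.6  161. ] yaw 7.38 tilt z [ 8.e-04  6.e-04 -1.e+00]
shift [-15.    0.5   0. ] rot [-0.0005 -0.0009  0.0015] F [-2.3  0.4  2. ] M [-0.18  0.47 -0.01] open 11.2
```

```bash
python3 -m pendant '[[0,1,0,0,0,0,0],[0,2,0,0,0,0,0],[0,3,0,0,0,0,0],[0,4,0,0,0,0,0],[0,5,0,0,0,0,0],[0,5,0,0,0,0,0]]';python3 go.py 531.8 -240 161 7.3;python3 -m pendant '[[0,0.7,0,0,0,0,0],[0,1.5,0,0,0,0,0],[0,1.5,0,0,0,0,0]]' 
```

```text
time: 11.73
eef_pos: [551.5, -237.0, 161.0]
ee_rot: [0.998, 0.064, 0.0, -0.0]
wrist_force: [-2.7, -0.0, 2.2]
opening: 11.5
t 11.73 at [ 551.5 -237.   161. ] yaw 7.38 tilt z [ 8.e-04  6.e-04 -1.e+00]
shift [-19.9   0.5   0. ] rot [-0.0005 -0.0008  0.0013] F [-2.7 -0.   2.2] M [-0.14  0.51  0.01] open 11.5
time: 11.98
eef_pos: [552.8, -236.8, 161.1]
ee_rot: [0.998, 0.064, 0.0, -0.0]
wrist_force: [-2.7, -0.7, 1.8]
opening: 11.3
```

```bash
python3 -m pendant '[[0,0.5,0,0,0,0,0],[0,1,0,0,0,0,0],[0,1,0,0,0,0,0]]';python3 -m pendant '[[0,0.5,0,0,0,0,0],[0,1,0,0,0,0,0],[0,1,0,0,0,0,0]]'; python3 go.py 531.8 -240 161 7.3
```

```text
time: 12.23
eef_pos: [553.7, -236.8, 161.0]
ee_rot: [0.998, 0.064, 0.0, -0.0]
wrist_force: [-3.1, -0.1, 0.5]
opening: 11.3
time: 12.48
eef_pos: [554.5, -236.7, 161.1]
ee_rot: [0.998, 0.064, 0.0, -0.0]
wrist_force: [-3.8, -1.3, 2.1]
opening: 11.2
t 12.48 at [ 554.5 -236.7  161.1] yaw 7.36 tilt z [ 1.e-04  7.e-04 -1.e+00]
shift [-22.9   0.4   0. ] rot [-0.0007 -0.0001  0.0011] F [-3.8 -1.3  2.1] M [-0.14  0.78  0.02] open 11.2
```

```bash
python3 -m pendant '[[0,0.4,0,0,0,0,0],[0,0.7,0,0,0,0,0],[0,0.7,0,0,0,0,0]]';python3 go.py 531.8 -240 161 7.3;  python3 - <<'E'
from rig import viewer
from h import *
c=viewer.camera("wrist"); np.savez("pics/wrist6.npz",**c); im=c["color"]
cv2.imwrite("pics/wk6.png",cv2.resize(im[60:140,210:350],None,fx=5.5,fy=5.5,interpolation=cv2.INTER_NEAREST))
E
```

```text
time: 12.73
eef_pos: [554.6, -236.7, 161.1]
ee_rot: [0.998, 0.064, -0.0, -0.0]
wrist_force: [-5.1, -0.1, 3.3]
opening: 11.1
t 12.73 at [ 554.6 -236.7  161.1] yaw 7.35 tilt z [-9.e-04  9.e-04 -1.e+00]
shift [-23.    0.4   0.1] rot [-0.001   0.0008  0.0008] F [-5.1 -0.1  3.3] M [-0.09  1.13 -0.03] open 11.1
```

View pics/wk6.png

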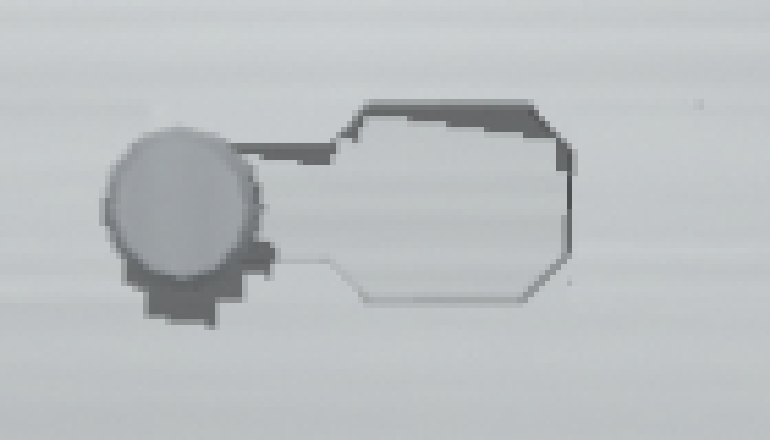

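The stud head is over the slot's closed end and the motion has stopped: 22.4 mm travelled, the last 0.6 mm only raised the force. Next I relax the push and let go.

```bash
python3 -m pendant '[[0,-0.6,0,-0.3,0,0,0],[0,-0.6,0,-0.3,0,0,0],[0,-0.6,0,-0.3,0,0,0]]'; python3 -m pendant '[[0.2,0,0,0,0,0,0],[0.4,0,0,0,0,0,0],[0.5,0,0,0,0,0,0],[0.5,0,0,0,0,0,0],[0.5,0,0,0,0,0,0],[0.5,0,0,0,0,0,0],[0.5,0,0,0,0,0,0],[0.5,0,0,0,0,0,0]]'; python3 go.py 531.8 -240 161 7.3
```

```text
time: 13.03
eef_pos: [554.6, -236.5, 161.1]
ee_rot: [0.998, 0.064, 0.0, -0.0]
wrist_force: [-2.8, -0.3, -3.2]
opening: 11.5
time: 13.7
eef_pos: [554.7, -236.6, 161.4]
ee_rot: [0.998, 0.064, 0.0, -0.0]
wrist_force: [-0.3, 0.1, -1.1]
opening: 43.4
t 13.7 at [ 554.7 -236.6  161.4] yaw 7.36 tilt z [ 5.e-04  6.e-04 -1.e+00]
shift [-23.1   0.4   0.4] rot [-0.0006 -0.0005  0.0011] F [-0.3  0.1 -1.1] M [-0.09  0.04 -0.01] open 43.4
```

```bash
python3 -m pendant '[[0.5,0,0,-10,0,0,0],[0.5,0,0,-25,0,0,0],[0.5,0,0,-45,0,0,0],[0.5,0,0,-75,0,0,0],[0.5,0,0,-105,0,0,0],[0.5,0,-30,-115,0,0,0],[0.5,0,-65,-120,0,0,0],[0.5,0,-100,-120,0,0,0]]'; python3 -m pendant '[[0.5,0,-35,0,0,0,0],[0.5,0,-70,0,0,0,0],[0.5,0,-105,0,0,0,0],[0.5,0,-140,0,0,0,0],[0.5,0,-165,0,0,0,0],[0.5,0,-180,0,0,0,0],[0.5,0,-180,0,0,0,0],[0.5,0,-180,0,0,0,0]]'; python3 - <<'E'
from rig import viewer,nets
from h import *
for n in ["top","side"]:
    c=viewer.camera(n); cv2.imwrite(f"pics/{n}7.png",c["color"]); np.savez(f"pics/{n}7.npz",**c)
c=np.load("pics/top7.npz"); w=cloud(c)
cv2.imwrite("pics/top7c.png",cv2.resize(c["color"][150:350,320:500],None,fx=3,fy=3,interpolation=cv2.INTER_CUBIC))
m=(w[...,2]>127.8)&(w[...,2]<145); m[:,:330]=0;m[280:]=0
cs,_=cv2.findContours(cv2.morphologyEx(m.astype(np.uint8),cv2.MORPH_OPEN,np.ones((3,3))),cv2.RETR_EXTERNAL,cv2.CHAIN_APPROX_NONE)
k=max(cs,key=cv2.contourArea)[:,0].astype(float); print(cv2.minAreaRect(pt(c,k[:,0],k[:,1],130.)[:,:2].astype(np.float32)))
c0=np.load("pics/top0.npz")
d=np.abs(c0["color"].astype(int)-c["color"].astype(int)).max(2)
viewer.camera("top")
for t in ["salt_cellar","spatula","drawer"]:
    for q in nets.trace("top",t)[:3]: print(t,round(q["score"],2),q["rect"])
for (x,y) in [(200,210),(250,225),(225,172)][:0]: pass
E
```

```text
time: 14.37
eef_pos: [542.4, -137.5, 284.0]
ee_rot: [0.998, 0.063, 0.002, 0.0]
wrist_force: [0.5, 0.4, -0.5]
opening: 44.1
time: 15.03
eef_pos: [518.8, 41.1, 282.1]
ee_rot: [0.998, 0.065, 0.001, -0.0]
wrist_force: [0.2, -0.0, -0.2]
opening: 44.0
((516.84375, -256.00372314453125), (85.15495300292969, 192.36456298828125), 5.8187737464904785)
salt_cellar 0.7 [228.7, 266.1, 34.4, 48.0]
salt_cellar 0.65 [181.8, 277.8, 33.5, 35.3]
salt_cellar 0.63 [111.3, 281.7, 54.3, 45.0]
spatula 0.79 [142.5, 151.1, 121.0, 26.5]
spatula 0.19 [356.2, 169.8, 104.6, 81.6]
drawer 0.83 [344.7, 267.2, 131.4, 84.2]
```

View pics/top7.png

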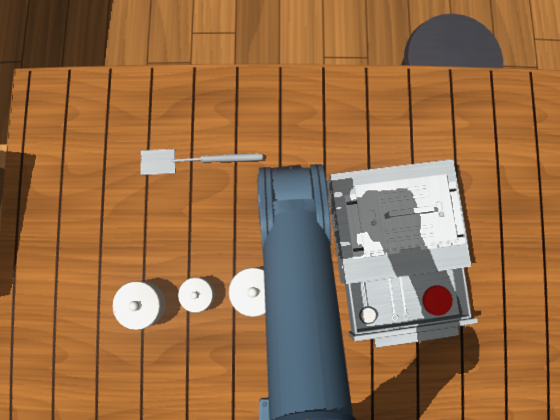

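View pics/top7c.png

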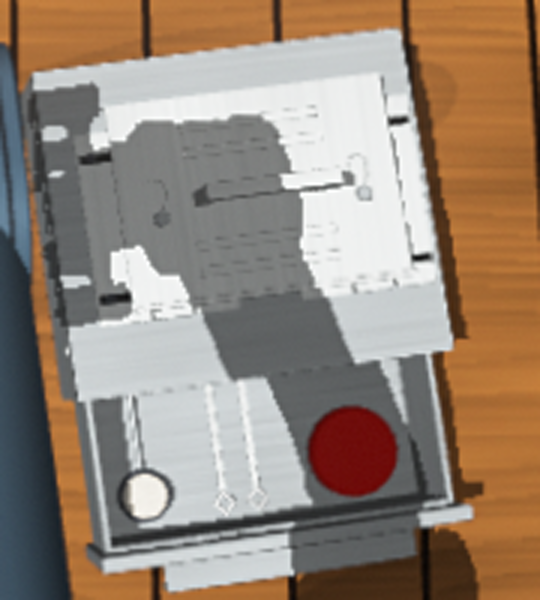

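View pics/side7.png

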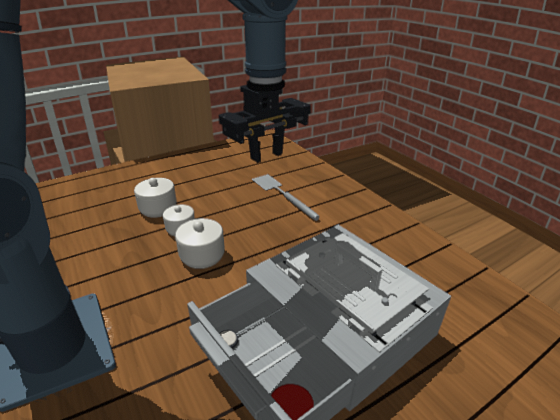

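Both heads, at crop (162,218) and (364,192), stand at the slot ends, with the entries behind them. The cellar, spatula and drawer are where they were. I'll check flatness quickly, then hand in.

```bash
python3 - <<'E'
from h import *
c=np.load("pics/top7.npz"); w=cloud(c)
for (x,y) in [(120,150),(370,100),(130,290),(390,250),(240,150),(260,270)]:
    u,v=320+x//3,150+y//3; print((x,y),np.nanmedian(w[v-2:v+3,u-2:u+3].reshape(-1,3),0).round(1))
from rig import job_done
print(job_done())
E
```

```text
(120, 150) [ 585.  -130.2  130.2]
(370, 100) [ 625.7 -328.1  130.1]
(130, 290) [ 478.5 -136.2  126.1]
(390, 250) [ 507.8 -338.8  130. ]
(240, 150) [ 585.  -223.7  129.9]
(260, 270) [ 491.9 -235.1  131.3]
the job is handed in; nothing more can be done
None
```

The heat shield is back on the drawer unit, hooked under both stud heads, and the job is handed in after about 15 s on the robot's clock.

- **Fitting:** I gripped the handle and lined up the +y keyhole over its stud using the wrist camera. I then lowered the plate in small steps until it lay flat. The net downward press stayed under about 1 kg in every reading.
- **Sliding:** The plate moved about 22.4 mm away from the drawer front before it stopped (22 mm expected). The push peaked at about 5 N. I eased it off and let go.
- **Last checks:** In the top view both stud heads are at the closed ends of their slots. Plate-top heights read 129.9 to 131.3 mm at five points, against 130 mm when flat. A sixth point, near the front-left corner, read 126.1 mm, which is the channel-top height. I take it to have fallen on the channel beside the plate, but I did not check that separately.
- **Surroundings:** The salt cellar (the smallest of the three), the spatula and the drawer show no visible movement.
- **Disagreements:**
  - An automatic outline of the fitted plate came out too small (85 × 192 mm) and was not usable.
  - The wrist and top cameras differed by 2 to 4 mm on the stud's y position, so I used the wrist camera's keyhole-to-stud offset for the fit.

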